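# Lay out the locker keys by size and flag the station

### The arm

A 6-joint arm with a two-finger parallel gripper is mounted at the origin on the work surface. World frame = base frame: x ahead of the robot, y to its left, z up, the work surface at z = 0. Lengths are in m, angles in rad, forces in N, time in s.
With the tool pointing down it reaches from about 0.3 to 0.875 m from the base axis. Payload 6.4 kg.
Tool frame: the origin (TCP) lies on the centre line of the jaws, within the pads' length; the fingertips stand 8 mm ahead of it and the grasp point (between the pads) lies 11 mm behind it; x points along the fingers, y is the direction in which the jaws open and shut, and the axes are right-handed (so a half turn about x gives the same grasp; the last joint's range is limited). The gripper opens to 85 mm and grips with 20 to 120 N. Pads are 22 mm wide; open, the fingers measure 114 mm over their backs; the gripper's body (76 mm by 85 mm) begins 54 mm behind the grasp point. The pads swing forward as they close: fully open they stand 13 mm farther back than shut.
Start: joints at [0.947, 0.181, 1.607, -0, 1.354, -0.206], TCP at [0.233, 0.526, 0.239] pointing down, gripper open.
Joint ranges: [-2.99, 2.99], [-0.89, 2.07], [0.3, 2.58], [-1.14, 4.28], [0, 2.63], [-3.12, 3.12]. Speed limits (rad/s): [2.57, 2.57, 3.01, 3.14, 3.14, 3.14].

### API

Orientations are given as a rotation vector (axis times angle).
In Python, from bench import telemetry, optics, manip gives the robot as it stands. The module is installed in compiled form; this text tells all that it offers.
- The arm moves only by the shell command python3 -m crank 'ROWS' [FORCE]. ROWS is a JSON object of lists of equal length, an entry for each row: "jaw": the closure in counts, from 0 (fully open) to 255 (shut); "slide": the shift along the world's x, y, z in m, a list of three; "twist": the turn, a rotation vector about the world's x, y, z in degrees, a list of three. In form: {"jaw": [jaw, ...], "slide": [[dx, dy, dz], ...], "twist": [[wx, wy, wz], ...]}. A call has 1 to 8 rows; each row is the pose to reach, as a shift and turn from the pose commanded when the call began; what a row does not reach only later rows make up. A row lasts 1/10 s, in which the tool goes at most 50 mm and 8.59 degrees, less where a joint would pass 70% of its speed; a pose out of reach is approached as far as the arm can. A call with a gripper value outside its range is refused whole. The fingers move at their own pace and stop on an object; FORCE is the grip in N (left out, the last holds). Time passes only in rows, so rows that repeat a pose let the fingers close. It gives the time, the measured TCP pose, the force and the opening at its end, in the units of the state.
- telemetry.get_state(): the state, without advancing time (a new reading comes with each control period).
- optics.camera(name): name is "side" or "top"; returns a dict with "img" (480x640x3 uint8, red, green, blue), "range_z" (480x640 float32, m along the optical axis (not along the pixel's ray), 0 where there is no reading), "fx", "fy", "cx", "cy" (pixels), "rvec" (rotation vector, rad) and "tvec" (3), from world to camera coordinates, as OpenCV has them. Camera axes: x right, y down, z forward; pixel columns grow to the right and rows downward; lengths in m; the calibration is good to about 2 mm. A picture is of the moment at which its call begins.
- manip.finish_job(): hands the job in, once; it reports no verdict.
The state is a dict: "clock": time; "q": joint angles; "qvel": joint speeds; "tau": joint torques, N m; "tcp_pos": TCP position; "orientation": TCP orientation; "ft_force": force on the tool from outside, world axes, zero at the start; "wrist_torque": the same for the moment, N m; "grip_width": finger opening in m.
Only numpy, scipy, OpenCV 4.12 (cv2) and the standard library are available. Lean on these libraries where they do the work, as an engineer would, in place of code of your own. Each camera call takes 0.05 s, during which the arm holds its last target.

### The job

The three locker keys have come back: lay each skeleton key flat, lengthwise and in the middle of the cork mat made for its length - shortest key on the shortest mat, middle key on the middle mat, longest key on the longest mat. Only when all three are in place, drop the yellow key tag's ring over the peg of the swing arm, down flat on the arm, as the sign that all keys are in. Do not shift the black card holder or the round coaster, and leave the keys and tag released and at rest.

Things in the scene. Friction and masses are not known exactly. Their poses are not given: they have to be found in the camera images.
- key_short: the short bronze skeleton key, lying flat on the cabinet top: 70 mm long, 9 mm thick, with a ring-shaped bow 26 mm across at its -x end and a small square bit (12 mm long, reaching 16 mm out to +y) at its +x end. Origin at the middle of its length, on the shaft's centre line, at its underside; x runs along the shaft, z is up. The bare round shaft, 9 mm in diameter, is free to grip from about x = -9 to +18 mm.
- key_medium: the medium bronze skeleton key, lying flat on the cabinet top: 100 mm long, 9 mm thick, with a ring-shaped bow 30 mm across at its -x end and a small square bit (12 mm long, reaching 16 mm out to +y) at its +x end. Origin at the middle of its length, on the shaft's centre line, at its underside; x runs along the shaft, z is up. The bare round shaft, 9 mm in diameter, is free to grip from about x = -20 to +33 mm.
- key_long: the long bronze skeleton key, lying flat on the cabinet top: 130 mm long, 9 mm thick, with a ring-shaped bow 34 mm across at its -x end and a small square bit (12 mm long, reaching 16 mm out to +y) at its +x end. Origin at the middle of its length, on the shaft's centre line, at its underside; x runs along the shaft, z is up. The bare round shaft, 9 mm in diameter, is free to grip from about x = -31 to +48 mm.
- mat_short: the short rectangular cork mat, fixed flat on the cabinet top: 95 mm long (its x), 60 mm wide (its y), 4 mm thick. Origin at the centre of its underside; its top is 4 mm above the origin.
- mat_medium: the medium rectangular cork mat, fixed flat on the cabinet top: 125 mm long (its x), 60 mm wide (its y), 4 mm thick. Origin at the centre of its underside; its top is 4 mm above the origin.
- mat_long: the long rectangular cork mat, fixed flat on the cabinet top: 155 mm long (its x), 60 mm wide (its y), 4 mm thick. Origin at the centre of its underside; its top is 4 mm above the origin.
- tag: yellow plastic key tag lying flat: a ring 60 mm in outer diameter with a 28 mm hole, 8 mm thick, and a straight tab 20 mm wide of the same thickness sticking out along its +x to 57 mm from the ring's centre (free to grip across from 33 to 55 mm). Origin at the centre of the ring's hole, at the underside; z is up.
- peg_foot (a point): foot of the upright steel peg at the free end of the aluminium swing arm: on the peg's axis, at the arm's upper face, 36 mm above the cabinet top. The peg is 10 mm thick and rises 26 mm from here; the arm's end round it is a flat disc 48 mm across, level with the 24 mm wide bar. x points along the bar to the pivot, 140 mm away; z is up. Pushed sideways with over 2 N, the arm swings.
- card_holder: bystander: matte black card holder, 58 x 90 x 9 mm (x, y, z), lying flat; origin at the centre of its underside.
- coaster: bystander: round cork coaster, 90 mm in diameter, 6 mm thick, lying flat; origin at the centre of its underside.
Mind the look-alikes: they are no part of the job. Several things have the shape of the tag; the one meant has the colours described above.

How it is judged:
On the way, in this order (a step that is already met when the one before it is completed fails the run):
1. all three keys lie on their own mats (horizontal distance between key_short and mat_short below 0.015 m and angle between the x axis of key_short and the x axis of mat_short, either way round below 0.3 rad and z of key_short in the frame of mat_short between 0.001 and 0.009 m and angle between each of key_short, key_medium, key_long's own z axis and vertical below 0.15 rad and horizontal distance between key_medium and mat_medium below 0.015 m and angle between the x axis of key_medium and the x axis of mat_medium, either way round below 0.3 rad and z of key_medium in the frame of mat_medium between 0.001 and 0.009 m and horizontal distance between key_long and mat_long below 0.015 m and angle between the x axis of key_long and the x axis of mat_long, either way round below 0.3 rad and z of key_long in the frame of mat_long between 0.001 and 0.009 m and linear speed of each of key_short, key_medium, key_long below 0.02 m/s), for 0.2 s.
2. the tag's ring lies over the peg, flat on the arm (horizontal distance between tag and peg_foot below 0.013 m and z of tag in the frame of peg_foot between -0.004 and 0.005 m and angle between tag's own z axis and vertical below 0.12 rad), for 0.2 s.
At the end, for the whole second after the job is handed in: each key flat on the mat of its own length, middle within 15 mm of the mat centre, shaft within 0.3 rad of its length (either way round); tag flat on the arm, ring over the peg (hole centre within 13 mm, tilt under 0.12 rad); all released and at rest (all of step 1 and all of step 2 and linear speed of tag below 0.02 m/s and contact force between the fingers and key_short below 0.1 N and contact force between the fingers and key_medium below 0.1 N and contact force between the fingers and key_long below 0.1 N and contact force between the fingers and tag below 0.1 N); the robot touches nothing.
It fails at once if the card holder or the coaster is shifted by more than 20 mm (distance of any of card_holder, coaster from where it was at the start of the episode above 0.02 m).
It also fails if it takes over 106 s, if anything falls off the work surface, if the arm or the gripper's body presses on something with over 40 N, if the wrist force passes 120 N, or if a joint passes its speed limit or range.

## Working session

There is one attempt and no reset: what is moved stays moved. The work goes in short steps, Python scripts to look and compute and a shell command to move; the robot and the scene stay as the last step left them, time stands still between calls to the robot, and variables do not carry over. Pictures are saved under pics/ and viewed, and the job is handed in when it is done.

```bash
mkdir -p pics; cat > h.py <<'E'
import numpy as np, cv2
from bench import telemetry, optics, manip
def snap(n):
    c=optics.camera(n); np.savez(f'{n}.npz',**{k:v for k,v in c.items()}); return c
def load(n): return dict(np.load(f'{n}.npz'))
def px2w(c,u,v,z):
    R,_=cv2.Rodrigues(np.array(c['rvec'],float)); t=np.array(c['tvec'],float)
    C=-R.T@t; d=R.T@np.array([(u-c['cx'])/c['fx'],(v-c['cy'])/c['fy'],1.0])
    return C+d*(z-C[2])/d[2]
def w2px(c,p):
    R,_=cv2.Rodrigues(np.array(c['rvec'],float)); q=R@np.array(p)+np.array(c['tvec'],float)
    return c['fx']*q[0]/q[2]+c['cx'],c['fy']*q[1]/q[2]+c['cy']
E
python3 - <<'E'
from h import *
for n in('top','side'):
    c=snap(n); cv2.imwrite(f'pics/{n}0.png',c['img'][:,:,::-1]); R=cv2.Rodrigues(np.array(c['rvec'],float))[0]; print(n,-R.T@c['tvec'],c['fx']); print(R)
print(telemetry.get_state())
E
```

```text
top [0.4144699  0.03427878 1.00470072] 499.7364889694833
[[-8.33582088e-04 -9.99564446e-01  2.94995666e-02]
 [-9.95858641e-01 -1.85207817e-03 -9.08962987e-02]
 [ 9.09113439e-02 -2.94531678e-02 -9.95423346e-01]]
side [-0.06517634 -1.11329446  0.7286991 ] 610.6534414569277
[[ 0.88361407 -0.46820785  0.00275327]
 [-0.2139751  -0.40903579 -0.88707631]
 [ 0.41646227  0.78324398 -0.4616146 ]]
{'clock': 0.1, 'q': array([ 9.46670057e-01,  1.81444889e-01,  1.60789976e+00,  1.05688758e-05,
        1.35381924e+00, -2.06299744e-01]), 'qvel': array([-0.00014541, -0.00187054, -0.0031526 , -0.00187779, -0.0002914 ,
        0.00071316]), 'tau': array([ 7.86772907e-04, -4.45871472e+01, -3.52242029e+01, -2.19218978e-04,
        4.08667984e-03, -2.46593248e-05]), 'tcp_pos': array([0.23301285, 0.52514225, 0.23849052]), 'orientation': array([ 0.32662578,  1.54648229, -0.32889129]), 'ft_force': array([-0.1706072 , -0.38094273,  0.74950898]), 'wrist_torque': array([0.03540428, 0.04362155, 0.02960308]), 'grip_width': 0.08493506440221099}
```

View pics/top0.png

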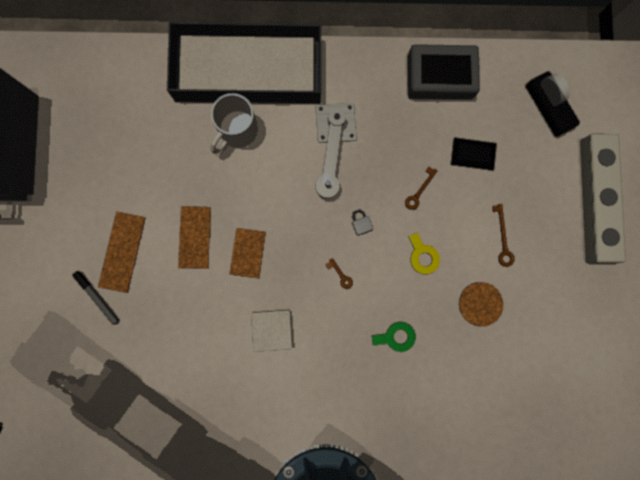

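View pics/side0.png

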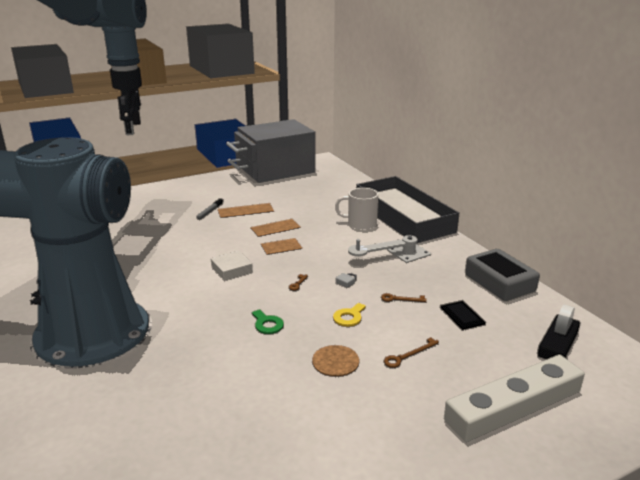

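Top view: keys short (340,272), medium (420,188), long (503,235). Mats long (122,251), medium (195,237), short (248,253). Yellow tag (424,260), peg (327,186), coaster (481,303), card holder (473,153). Now I'll measure them.

```bash
cat > m.py <<'E'
from h import *
def mask(c,kind):
    hsv=cv2.cvtColor(c['img'],cv2.COLOR_RGB2HSV); H,S,V=[hsv[...,i].astype(int) for i in range(3)]
    if kind=='brown': return ((H<20)&(S>110)&(V>25)).astype(np.uint8)
    if kind=='yellow': return ((H>=21)&(H<35)&(S>150)&(V>80)).astype(np.uint8)
def comps(c,kind,amin=60):
    n,l,st,ce=cv2.connectedComponentsWithStats(mask(c,kind))
    return [(st[i],ce[i],l==i) for i in range(1,n) if st[i][4]>=amin]
def wpts(c,m,z):
    v,u=np.nonzero(m); return np.array([px2w(c,a,b,z)[:2] for a,b in zip(u,v)])
def keyfit(P):
    # P world pts; axis from shaft points: iterate PCA limited to narrow band
    m=P.mean(0); d=np.linalg.svd(P-m)[2][0]
    s=(P-m)@d; L=s.max()-s.min()
    # bow end: more area in end third
    w=lambda a: np.sum(a)
    n=np.array([-d[1],d[0]]); y=(P-m)@n
    if w(s>s.max()-.03)>w(s<s.min()+.03): d=-d
    for _ in range(5):
        n=np.array([-d[1],d[0]]); s=(P-m)@d; y=(P-m)@n
        lo,hi=s.min(),s.max(); k=(s>lo+.032)&(s<hi-.016)   # shaft
        bow=s<lo+.026
        A=np.polyfit(s[k],y[k],1) if k.sum()>10 else [0,0]
        # combine: line through shaft mean and bow mean
        p1=P[bow].mean(0); p2=P[k].mean(0) if k.sum() else m
        d=(p2-p1)/np.linalg.norm(p2-p1)
        n=np.array([-d[1],d[0]])
        s=(P-p1)@d; lo,hi=s.min(),s.max()
        c0=p1+d*(lo+hi)/2
        m=p1
    bit=np.median(((P-p1)@n)[s>hi-.01])
    return c0,np.degrees(np.arctan2(d[1],d[0])),hi-lo,bit
E
python3 - <<'E'
from m import *
c=load('top')
for st,ce,m in comps(c,'brown'):
    P=wpts(c,m,.004)
    if st[4]>600:
        r=cv2.minAreaRect((P*1000).astype(np.float32)); print('mat',st,r)
    else: print('key',st,keyfit(wpts(c,m,.0045)))
for st,ce,m in comps(c,'yellow'):
    print('yel',st,px2w(c,*ce,.008))
im=cv2.resize(c['img'][140:320,220:540,::-1],(800,450),interpolation=cv2.INTER_CUBIC); cv2.imwrite('pics/crop.png',im)
E
```

```text
key [406 167  31  42 263] (array([ 0.62330646, -0.19804342]), np.float64(-36.00648778253048), np.float64(0.09875407761553795), np.float64(0.00428496134148522))
key [493 204  21  63 341] (array([ 0.52821931, -0.36331731]), np.float64(4.668626715918146), np.float64(0.12756051530545492), np.float64(0.006002737203077021))
mat [ 178  206   33   63 1802] ((522.6891479492188, 261.5851135253906), (58.95497512817383, 123.51830291748047), 88.66809844970703)
mat [  98  212   47   81 2303] ((492.8117370605469, 404.44140625), (59.264347076416016, 153.4871063232422), 78.52476501464844)
mat [ 230  228   35   50 1367] ((491.2520751953125, 155.43360900878906), (58.90523910522461, 93.81381225585938), 82.80601501464844)
key [326 259  26  30 202] (array([ 0.45092538, -0.02972591]), np.float64(33.70849104886676), np.float64(0.06762178476108395), np.float64(0.004344107434990975))
mat [ 459  282   44   44 1519] ((389.4709777832031, -312.73919677734375), (87.52595520019531, 85.859375), 89.83908081054688)
yel [409 233  31  41 644] [ 0.48591195 -0.19734617  0.008     ]
```

View pics/crop.png

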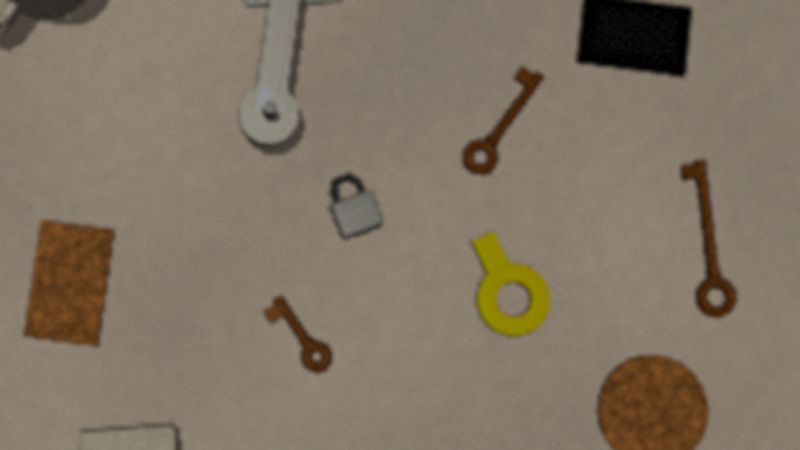

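```bash
cat >> h.py <<'E'
def tool():
    s=telemetry.get_state(); R=cv2.Rodrigues(np.array(s['orientation'],float))[0]
    y=R[:,1]; return s, np.degrees(np.arctan2(y[1],y[0])), R
def go(x,y,keyang,n=''):
    s,a,R=tool(); t=(keyang+90-a+90)%180-90
    print(n,'dxy',np.round(np.array([x,y])-s['tcp_pos'][:2],4),'z',round(s['tcp_pos'][2],4),'dyaw',round(t,2),'q6',round(s['q'][5],2),'clk',s['clock'],'down',R[:,0].round(3))
E
python3 - <<'E'
from m import *
s,a,R=tool(); print(a); print(R.round(3))
k=np.array([.4509,-.0297])+.004*np.array([np.cos(np.radians(33.7)),np.sin(np.radians(33.7))])
go(*k,33.7,'short')
c=snap('side')
for st,ce,m in comps(c,'brown',40):
    print(st, px2w(c,*ce,.0045)[:2], keyfit(wpts(c,m,.0045))[:3] if st[4]<600 else '')
E
```

```text
66.06018730281727
[[-0.001  0.406  0.914]
 [-0.001  0.914 -0.406]
 [-1.    -0.002 -0.   ]]
short dxy [ 0.2212 -0.5526] z 0.2385 dyaw 57.64 q6 -0.21 clk 0.1 down [-0.001 -0.001 -1.   ]
[ 137   39  122   56 1911] [0.80030048 2.31781777] 
[255  63  24  18 144] [1.26232458 2.06203866] (array([1.27585257, 2.09990865]), np.float64(70.87250383088856), np.float64(0.45476648565178746))
[   0   73  120   38 1296] [0.17546225 2.08366078] 
[122 152  94  33 709] [0.36227138 0.84119051] 
[181 153  17  10  53] [0.47601977 0.90111819] (array([0.4730001, 0.9045616]), np.float64(107.99366719621717), np.float64(0.10528462410592786))
[219 204  54  13 412] [0.48618881 0.39742852] (array([0.48731985, 0.39729255]), np.float64(-11.24698793349945), np.float64(0.14927563306498537))
[252 220  47  16 395] [0.51580176 0.25446735] (array([0.51669151, 0.25469358]), np.float64(-1.1067870318522621), np.float64(0.11893768126080524))
[262 239  39  15 362] [0.48554533 0.14843137] (array([0.4860827 , 0.14866099]), np.float64(-7.8840194519951226), np.float64(0.09031884566695055))
[290 275  17  15  98] [ 0.44518742 -0.0324595 ] (array([ 0.44866644, -0.03097997]), np.float64(36.61146337935135), np.float64(0.06963998035977344))
[382 294  44   8 170] [ 0.61781319 -0.19648764] (array([ 0.62092908, -0.19966913]), np.float64(-36.09838012601892), np.float64(0.09386048089950899))
[384 338  54  29 275] [ 0.51844043 -0.36482921] (array([ 0.52729795, -0.36481085]), np.float64(5.241415879876144), np.float64(0.12849805338744735))
[ 313  346   46   30 1099] [ 0.38521953 -0.31833826]
```

```bash
python3 -m crank '{"jaw":[130,130,130,130,130,130,130,130],"slide":[[0.221,-0.553,0],[0.221,-0.553,0],[0.221,-0.553,0],[0.221,-0.553,0],[0.221,-0.553,0],[0.221,-0.553,0],[0.221,-0.553,0],[0.221,-0.553,0]],"twist":[[0,0,57.6],[0,0,57.6],[0,0,57.6],[0,0,57.6],[0,0,57.6],[0,0,57.6],[0,0,57.6],[0,0,57.6]]}' 30; python3 - <<'E'
from m import *
go(.4542,-.0275,33.7)
E
```

```text
clock: 0.95
tcp_pos: [0.367, 0.1939, 0.2396]
orientation: [-0.464, 1.52, 0.465]
ft_force: [1.1, -0.1, 0.2]
grip_width: 0.0417
 dxy [ 0.0872 -0.2214] z 0.2396 dyaw -0.29 q6 -1.97 clk 0.95 down [ 0.  0. -1.]
```

```bash
python3 -m crank '{"jaw":[130,130,130,130,130,130,130,130],"slide":[[0.086,-0.222,-0.1],[0.086,-0.222,-0.1],[0.086,-0.222,-0.1],[0.086,-0.222,-0.1],[0.086,-0.222,-0.1],[0.086,-0.222,-0.1],[0.086,-0.222,-0.18],[0.086,-0.222,-0.18]],"twist":[[0,0,0],[0,0,0],[0,0,0],[0,0,0],[0,0,0],[0,0,0],[0,0,0],[0,0,0]]}'; python3 - <<'E'
from m import *
go(.453,-.028,33.7)
c=snap('top');cv2.imwrite('pics/t1.png',cv2.resize(c['img'][200:320,260:420,::-1],(800,600)))
c=snap('side');cv2.imwrite('pics/s1.png',cv2.resize(c['img'][180:300,220:380,::-1],(800,600)))
E
```

```text
clock: 1.75
tcp_pos: [0.4522, -0.027, 0.0577]
orientation: [-0.458, 1.522, 0.46]
ft_force: [-0.0, 0.4, -0.6]
grip_width: 0.042
 dxy [ 0.0008 -0.001 ] z 0.0577 dyaw 0.12 q6 -2.48 clk 1.75 down [-0.001  0.001 -1.   ]
```

View pics/s1.png

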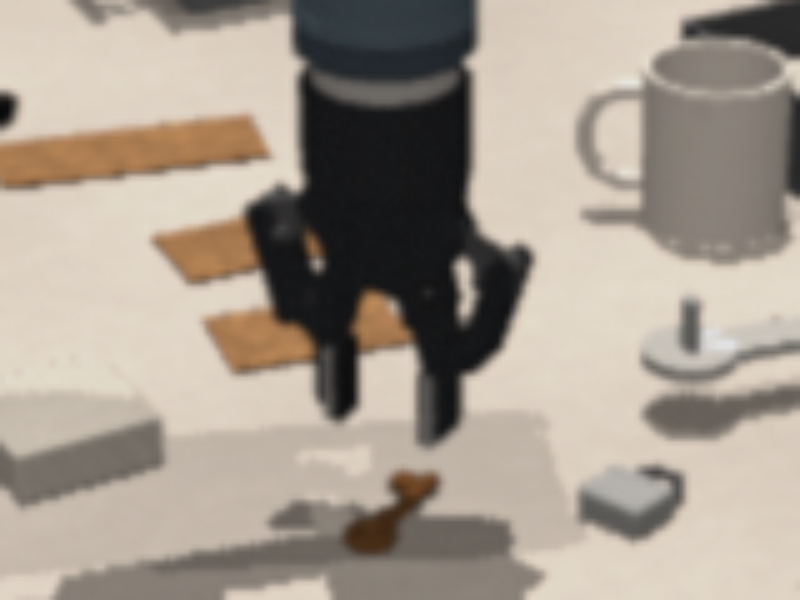

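View pics/t1.png

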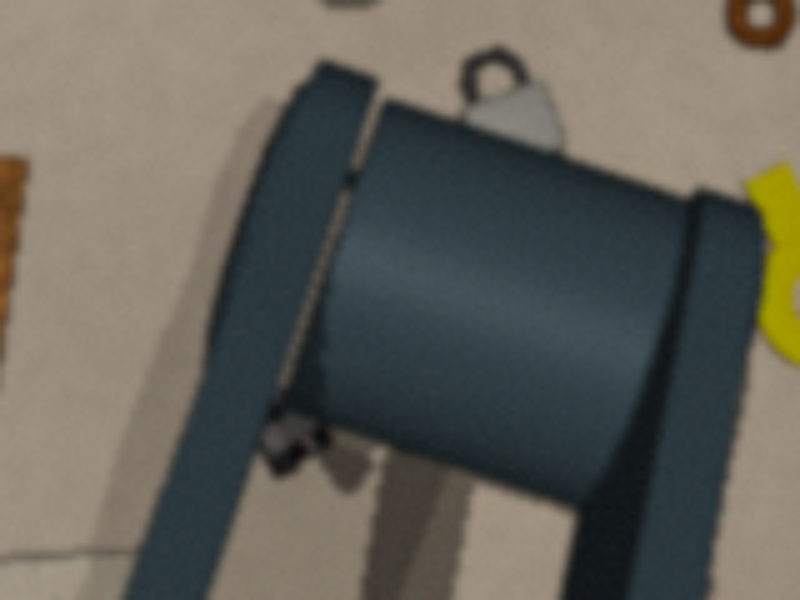

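The side view shows the jaws straddling the short key's shaft (key at about zoomed (395,510)). The top view is blocked by the arm. Descending.

```bash
python3 -m crank '{"jaw":[130,130,130,130],"slide":[[0,-0.001,-0.03],[0,-0.001,-0.046],[0,-0.001,-0.046],[0,-0.001,-0.046]],"twist":[[0,0,0],[0,0,0],[0,0,0],[0,0,0]]}'; python3 -c "
from m import *
go(.453,-.028,33.7)"
```

```text
clock: 2.25
tcp_pos: [0.4539, -0.0279, 0.015]
orientation: [-0.461, 1.52, 0.46]
ft_force: [0.0, -0.8, 0.5]
grip_width: 0.0418
 dxy [-0.0009 -0.0001] z 0.015 dyaw 0.0 q6 -2.48 clk 2.25 down [ 0.001 -0.    -1.   ]
```

```bash
python3 -m crank '{"jaw":[130,255,255,255,255,255],"slide":[[0,0,-0.005],[0,0,-0.005],[0,0,-0.005],[0,0,-0.005],[0,0,-0.005],[0,0,-0.005]],"twist":[[0,0,0],[0,0,0],[0,0,0],[0,0,0],[0,0,0],[0,0,0]]}' 30; python3 -m crank '{"jaw":[255,255,255,255,255],"slide":[[0,0,0.01],[0,0,0.04],[0,0,0.06],[0,0,0.06],[0,0,0.06]],"twist":[[0,0,0],[0,0,0],[0,0,0],[0,0,0],[0,0,0]]}'; python3 - <<'E'
from m import *
# key offset: gripped at +4mm; target mat short
a=np.radians(-7.2); go(.490+.004*np.cos(a),.1535+.004*np.sin(a),-7.2)
c=snap('side');cv2.imwrite('pics/s2.png',cv2.resize(c['img'][180:300,220:380,::-1],(800,600)))
E
```

```text
clock: 2.85
tcp_pos: [0.4534, -0.0281, 0.0092]
orientation: [-0.46, 1.521, 0.46]
ft_force: [-0.7, 0.8, 6.3]
grip_width: 0.0074
clock: 3.35
tcp_pos: [0.4532, -0.0281, 0.069]
orientation: [-0.461, 1.52, 0.46]
ft_force: [-0.2, 0.1, -0.4]
grip_width: 0.0075
 dxy [0.0408 0.1811] z 0.069 dyaw -40.86 q6 -2.48 clk 3.35 down [ 0.001 -0.    -1.   ]
```

View pics/s2.png

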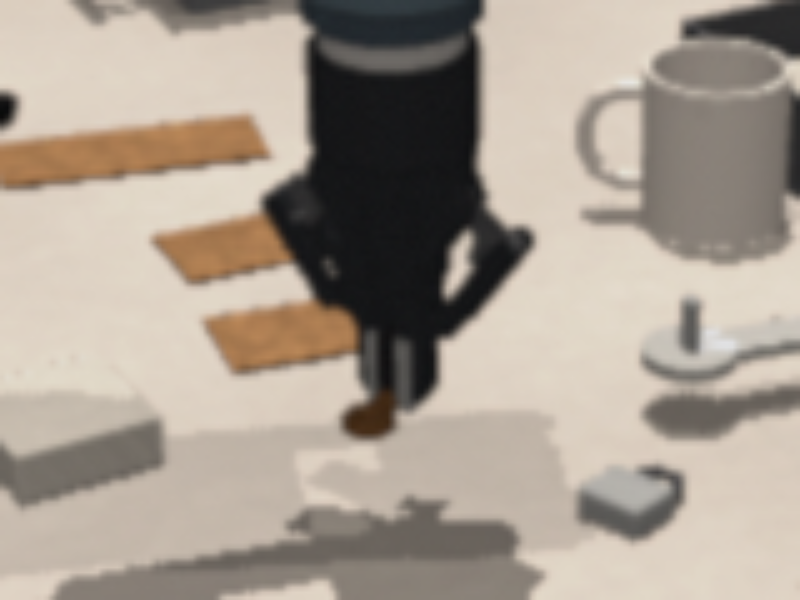

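```bash
python3 -m crank '{"jaw":[255,255,255,255,255,255,255,255],"slide":[[0.041,0.181,0],[0.041,0.181,0],[0.041,0.181,0],[0.041,0.181,0],[0.041,0.181,-0.02],[0.041,0.181,-0.04],[0.041,0.181,-0.04],[0.041,0.181,-0.04]],"twist":[[0,0,-40.9],[0,0,-40.9],[0,0,-40.9],[0,0,-40.9],[0,0,-40.9],[0,0,-40.9],[0,0,-40.9],[0,0,-40.9]]}'; python3 - <<'E'
from m import *
a=np.radians(-7.2); go(.490+.004*np.cos(a),.1535+.004*np.sin(a),-7.2)
c=snap('side');cv2.imwrite('pics/s3.png',cv2.resize(c['img'][180:300,200:360,::-1],(800,600)))
E
```

```text
clock: 4.2
tcp_pos: [0.4927, 0.1528, 0.0275]
orientation: [0.098, 1.572, -0.098]
ft_force: [-0.3, 0.1, -1.2]
grip_width: 0.0073
 dxy [0.0013 0.0002] z 0.0275 dyaw -0.05 q6 -1.38 clk 4.2 down [-0.003 -0.    -1.   ]
```

View pics/s3.png

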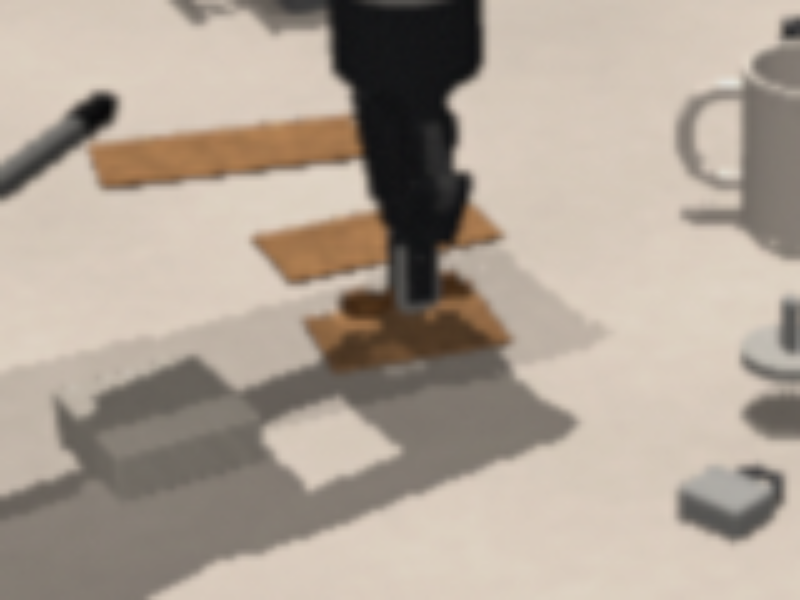

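The key is above the short mat, centred at zoomed (410,300). Lowering and releasing.

```bash
python3 -m crank '{"jaw":[255,255,255,255,180,160,160],"slide":[[0,0,-0.008],[0,0,-0.0145],[0,0,-0.0145],[0,0,-0.0145],[0,0,-0.0145],[0,0,-0.0145],[0,0,-0.0145]],"twist":[[0,0,0],[0,0,0],[0,0,0],[0,0,0],[0,0,0],[0,0,0],[0,0,0]]}';python3 -m crank '{"jaw":[130,130,130,130,130,130,130,130],"slide":[[0,0,0.03],[0,0,0.08],[0.13,-0.35,0.11],[0.13,-0.35,0.11],[0.13,-0.35,0.11],[0.13,-0.35,0.11],[0.13,-0.35,0.11],[0.13,-0.35,0.11]],"twist":[[0,0,0],[0,0,0],[0,0,-28],[0,0,-28],[0,0,-28],[0,0,-28],[0,0,-28],[0,0,-28]]}'; python3 - <<'E'
from m import *
go(.6220,-.1988,-36)
c=snap('top');cv2.imwrite('pics/t3.png',cv2.resize(c['img'][180:300,180:340,::-1],(800,600)))
c=snap('side');cv2.imwrite('pics/s4.png',cv2.resize(c['img'][180:300,200:360,::-1],(800,600)))
E
```

```text
clock: 4.95
tcp_pos: [0.4941, 0.153, 0.0143]
orientation: [0.099, 1.568, -0.099]
ft_force: [-0.4, -0.1, -0.0]
grip_width: 0.032
clock: 5.75
tcp_pos: [0.5985, -0.1293, 0.1185]
orientation: [0.482, 1.516, -0.482]
ft_force: [-0.2, 1.6, -0.3]
grip_width: 0.0417
 dxy [ 0.0235 -0.0695] z 0.1185 dyaw -0.76 q6 -1.36 clk 5.75 down [ 0. -0. -1.]
```

View pics/t3.png

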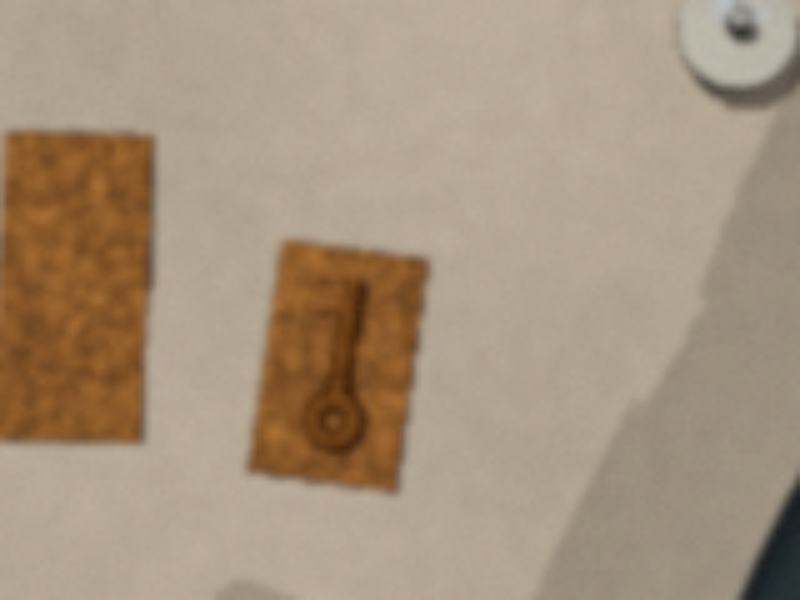

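View pics/s4.png

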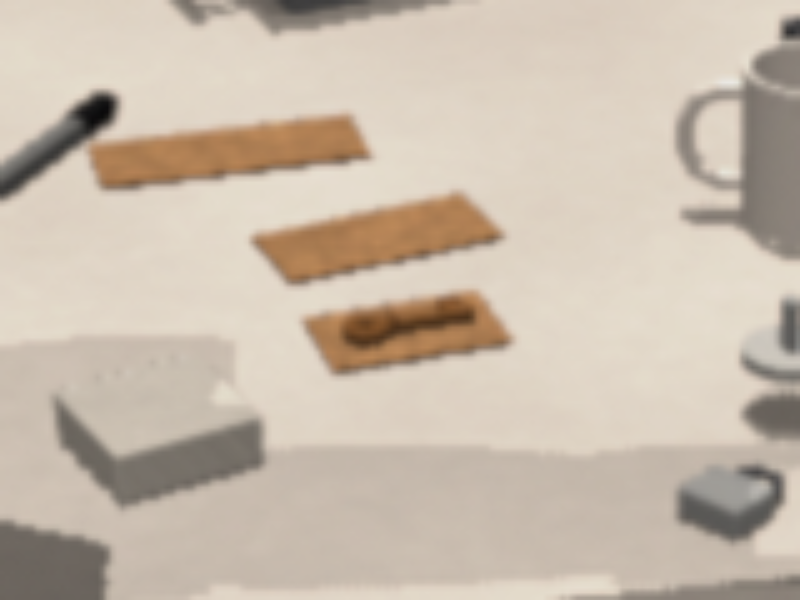

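The short key lies on its mat: in the zoomed top view its middle is at about (346,366) and the mat centre at (340,365). Next is the medium key.

```bash
python3 -m crank '{"jaw":[130,130,130,130,130,130],"slide":[[0.0235,-0.0695,0],[0.0235,-0.0695,0],[0.0235,-0.0695,-0.05],[0.0235,-0.0695,-0.07],[0.0235,-0.0695,-0.07],[0.0235,-0.0695,-0.07]],"twist":[[0,0,-0.8],[0,0,-0.8],[0,0,-0.8],[0,0,-0.8],[0,0,-0.8],[0,0,-0.8]]}'; python3 - <<'E'
from m import *
go(.6220,-.1988,-36)
c=snap('side');cv2.imwrite('pics/s5.png',cv2.resize(c['img'][200:320,320:480,::-1],(800,600)))
E
```

```text
clock: 6.45
tcp_pos: [0.6216, -0.1963, 0.0483]
orientation: [0.492, 1.515, -0.492]
ft_force: [0.3, 0.3, 1.6]
grip_width: 0.0417
 dxy [ 0.0004 -0.0025] z 0.0483 dyaw 0.01 q6 -1.43 clk 6.45 down [-0.  0. -1.]
```

View pics/s5.png

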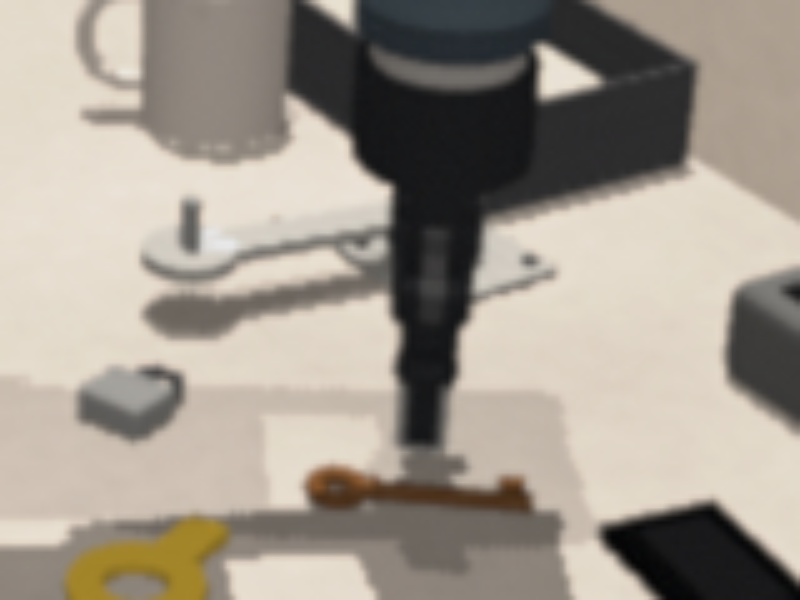

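```bash
python3 -m crank '{"jaw":[130,130,130,130],"slide":[[0,0,-0.034],[0,0,-0.034],[0,0,-0.034],[0,0,-0.034]],"twist":[[0,0,0],[0,0,0],[0,0,0],[0,0,0]]}'; python3 -c "
from m import *
go(.6220,-.1988,-36)"
```

```text
clock: 6.9
tcp_pos: [0.6229, -0.1973, 0.0163]
orientation: [0.492, 1.511, -0.493]
ft_force: [-0.4, 0.4, 0.1]
grip_width: 0.0418
 dxy [-0.0009 -0.0015] z 0.0163 dyaw 0.02 q6 -1.43 clk 6.9 down [ 0.003 -0.001 -1.   ]
```

```bash
python3 -m crank '{"jaw":[130,130,255,255,255,255,255],"slide":[[0,0,-0.006],[0,0,-0.006],[0,0,-0.006],[0,0,-0.006],[0,0,-0.006],[0,0,-0.006],[0,0,-0.006]],"twist":[[0,0,0],[0,0,0],[0,0,0],[0,0,0],[0,0,0],[0,0,0],[0,0,0]]}' 30; python3 -m crank '{"jaw":[255,255,255,255,255],"slide":[[0,0,0.01],[0,0,0.05],[0,0,0.09],[0,0,0.09],[0,0,0.09]],"twist":[[0,0,0],[0,0,0],[0,0,0],[0,0,0],[0,0,0]]}'; python3 - <<'E'
from m import *
go(.521,.2595,-1.3)
c=snap('side');cv2.imwrite('pics/s6.png',cv2.resize(c['img'][200:320,320:480,::-1],(800,600)))
E
```

```text
clock: 7.6
tcp_pos: [0.6219, -0.197, 0.0085]
orientation: [0.492, 1.513, -0.493]
ft_force: [-0.1, -0.1, 3.8]
grip_width: 0.0075
clock: 8.1
tcp_pos: [0.6224, -0.1972, 0.0999]
orientation: [0.492, 1.511, -0.493]
ft_force: [-0.5, -0.6, -0.6]
grip_width: 0.0074
 dxy [-0.1014  0.4567] z 0.0999 dyaw 34.73 q6 -1.43 clk 8.1 down [ 0.003 -0.001 -1.   ]
```

View pics/s6.png

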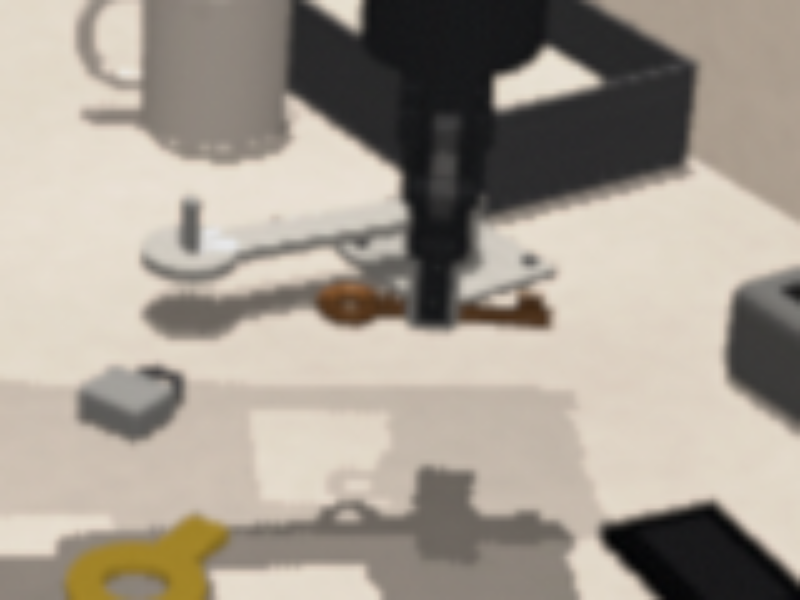

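The medium key is held level in the jaws. Carrying it to the medium mat.

```bash
python3 -m crank '{"jaw":[255,255,255,255,255,255,255,255],"slide":[[-0.101,0.457,0.03],[-0.101,0.457,0.03],[-0.101,0.457,0.03],[-0.101,0.457,0.03],[-0.101,0.457,0.03],[-0.101,0.457,0.03],[-0.101,0.457,0.03],[-0.101,0.457,0.03]],"twist":[[0,0,34.7],[0,0,34.7],[0,0,34.7],[0,0,34.7],[0,0,34.7],[0,0,34.7],[0,0,34.7],[0,0,34.7]]}'; python3 -c "
from m import *
go(.521,.2595,-1.3)"
```

```text
clock: 8.95
tcp_pos: [0.5333, 0.1945, 0.122]
orientation: [0.018, 1.574, -0.019]
ft_force: [0.7, -0.4, -0.7]
grip_width: 0.0071
 dxy [-0.0123  0.065 ] z 0.122 dyaw 0.05 q6 -1.41 clk 8.95 down [-0.004 -0.001 -1.   ]
```

```bash
python3 -m crank '{"jaw":[255,255,255,255,255,255,255],"slide":[[-0.012,0.062,0],[-0.012,0.062,-0.02],[-0.012,0.062,-0.06],[-0.012,0.062,-0.09],[-0.012,0.062,-0.09],[-0.012,0.062,-0.09],[-0.012,0.062,-0.09]],"twist":[[0,0,0],[0,0,0],[0,0,0],[0,0,0],[0,0,0],[0,0,0],[0,0,0]]}'; python3 -c "
from m import *
go(.521,.2595,-1.3)"
```

```text
clock: 9.65
tcp_pos: [0.5245, 0.255, 0.035]
orientation: [0.019, 1.569, -0.018]
ft_force: [0.5, 0.5, -0.4]
grip_width: 0.0075
 dxy [-0.0035  0.0045] z 0.035 dyaw 0.06 q6 -1.3 clk 9.65 down [ 0.002  0.    -1.   ]
```

```bash
python3 -m crank '{"jaw":[255,255,255,255,180,160,160],"slide":[[-0.003,0.0045,-0.005],[-0.003,0.0045,-0.0215],[-0.003,0.0045,-0.0215],[-0.003,0.0045,-0.0215],[-0.003,0.0045,-0.0215],[-0.003,0.0045,-0.0215],[-0.003,0.0045,-0.0215]],"twist":[[0,0,0],[0,0,0],[0,0,0],[0,0,0],[0,0,0],[0,0,0],[0,0,0]]}';python3 -m crank '{"jaw":[130,130,130,130,130,130,130,130],"slide":[[0,0,0.03],[0,0,0.08],[0,-0.3,0.13],[0,-0.62,0.13],[0,-0.62,0.13],[0,-0.62,0.13],[0,-0.62,0.13],[0,-0.62,0.13]],"twist":[[0,0,0],[0,0,0],[0,0,6],[0,0,6],[0,0,6],[0,0,6],[0,0,6],[0,0,6]]}'; python3 - <<'E'
from m import *
go(.5272,-.3640,5)
c=snap('top');cv2.imwrite('pics/t7.png',cv2.resize(c['img'][180:300,80:240,::-1],(800,600)))
E
```

```text
clock: 10.35
tcp_pos: [0.5197, 0.2592, 0.0116]
orientation: [0.018, 1.572, -0.019]
ft_force: [-1.2, -0.5, -1.3]
grip_width: 0.0316
clock: 11.15
tcp_pos: [0.5197, -0.041, 0.1186]
orientation: [-0.064, 1.57, 0.064]
ft_force: [0.9, 0.3, -0.1]
grip_width: 0.0417
 dxy [ 0.0075 -0.323 ] z 0.1186 dyaw 0.33 q6 -1.96 clk 11.15 down [-0.  0. -1.]
```

View pics/t7.png

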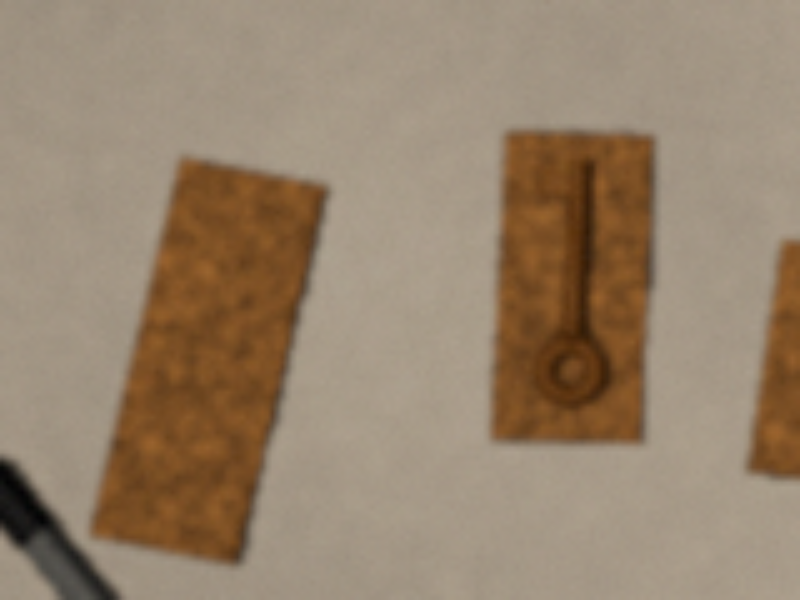

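The medium key is placed: zoomed middle (576,283), mat centre (573,286). Next is the long key.

```bash
python3 -m crank '{"jaw":[130,130,130,130,130,130,130,130],"slide":[[0.007,-0.32,0],[0.007,-0.32,0],[0.007,-0.32,0],[0.007,-0.32,0],[0.007,-0.32,0],[0.007,-0.32,0],[0.007,-0.32,0],[0.007,-0.32,0]],"twist":[[0,0,0],[0,0,0],[0,0,0],[0,0,0],[0,0,0],[0,0,0],[0,0,0],[0,0,0]]}'; python3 -c "
from m import *
go(.5272,-.364,5)"
```

```text
clock: 12.0
tcp_pos: [0.5267, -0.3623, 0.1182]
orientation: [-0.061, 1.57, 0.06]
ft_force: [0.1, 0.4, -0.3]
grip_width: 0.0419
 dxy [ 0.0005 -0.0017] z 0.1182 dyaw 0.56 q6 -2.44 clk 12.0 down [-0.    -0.001 -1.   ]
```

```bash
python3 -m crank '{"jaw":[130,130,130,130,130,130],"slide":[[0,-0.001,-0.04],[0,-0.001,-0.08],[0,-0.001,-0.1],[0,-0.001,-0.1],[0,-0.001,-0.1],[0,-0.001,-0.1]],"twist":[[0,0,0.5],[0,0,0.5],[0,0,0.5],[0,0,0.5],[0,0,0.5],[0,0,0.5]]}'; python3 - <<'E'
from m import *
go(.5272,-.364,5)
c=snap('side');cv2.imwrite('pics/s8.png',cv2.resize(c['img'][260:380,320:480,::-1],(800,600)))
E
```

```text
clock: 12.6
tcp_pos: [0.5287, -0.3606, 0.0206]
orientation: [-0.073, 1.568, 0.07]
ft_force: [-0.7, 0.3, -0.0]
grip_width: 0.042
 dxy [-0.0015 -0.0034] z 0.0206 dyaw -0.2 q6 -2.45 clk 12.6 down [ 0.002 -0.002 -1.   ]
```

View pics/s8.png

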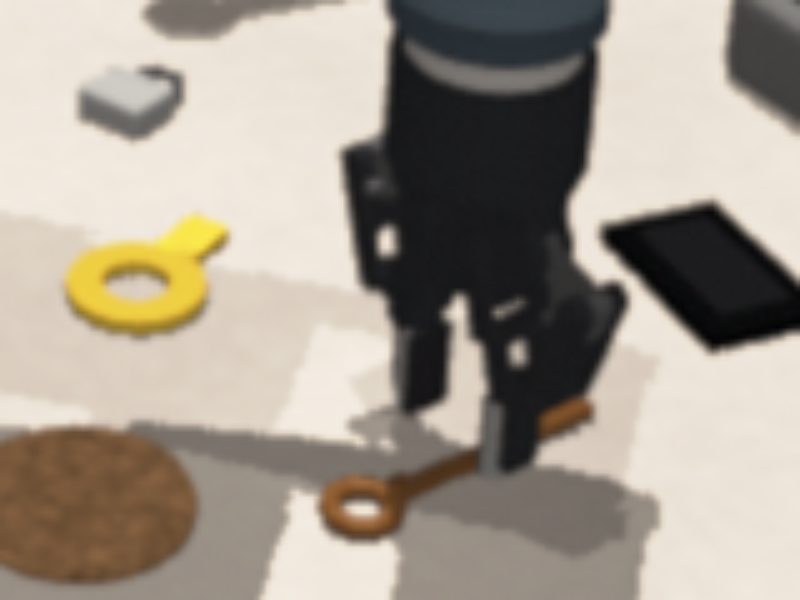

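```bash
python3 -m crank '{"jaw":[130,130,130,255,255,255,255,255],"slide":[[0,-0.002,-0.0105],[0,-0.002,-0.0105],[0,-0.002,-0.0105],[0,-0.002,-0.0105],[0,-0.002,-0.0105],[0,-0.002,-0.0105],[0,-0.002,-0.0105],[0,-0.002,-0.0105]],"twist":[[0,0,0],[0,0,0],[0,0,0],[0,0,0],[0,0,0],[0,0,0],[0,0,0],[0,0,0]]}' 30; python3 -m crank '{"jaw":[255,255,255,255,255,255],"slide":[[0,0,0.01],[0,0,0.05],[0,0,0.1],[0,0,0.13],[0,0,0.13],[0,0,0.13]],"twist":[[0,0,0],[0,0,0],[0,0,0],[0,0,0],[0,0,0],[0,0,0]]}'; python3 - <<'E'
from m import *
go(.4915,.4025,-11.5)
c=snap('side');cv2.imwrite('pics/s9.png',cv2.resize(c['img'][200:320,320:480,::-1],(800,600)))
E
```

```text
clock: 13.45
tcp_pos: [0.5277, -0.3625, 0.0085]
orientation: [-0.071, 1.569, 0.07]
ft_force: [0.4, -0.0, 2.1]
grip_width: 0.0077
clock: 14.05
tcp_pos: [0.5276, -0.3624, 0.1392]
orientation: [-0.072, 1.569, 0.07]
ft_force: [-0.7, -0.7, -1.5]
grip_width: 0.0076
 dxy [-0.0361  0.7649] z 0.1392 dyaw -16.67 q6 -2.45 clk 14.05 down [ 0.001 -0.001 -1.   ]
```

View pics/s9.png

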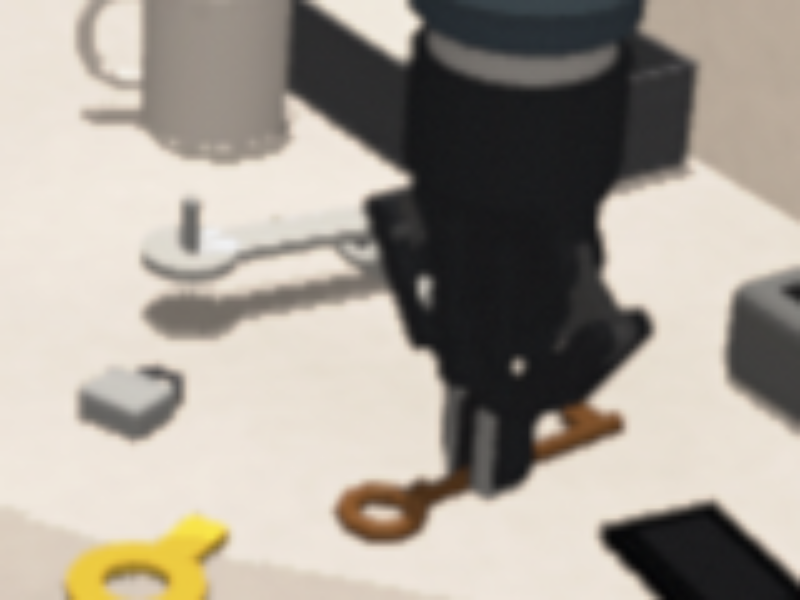

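The long key is held level. Carrying it to the long mat.

```bash
python3 -m crank '{"jaw":[255,255,255,255,255,255,255,255],"slide":[[-0.036,0.764,0],[-0.036,0.764,0],[-0.036,0.764,0],[-0.036,0.764,0],[-0.036,0.764,0],[-0.036,0.764,0],[-0.036,0.764,0],[-0.036,0.764,0]],"twist":[[0,0,-16.6],[0,0,-16.6],[0,0,-16.6],[0,0,-16.6],[0,0,-16.6],[0,0,-16.6],[0,0,-16.6],[0,0,-16.6]]}'; python3 -c "
from m import *
go(.4915,.4025,-11.5)"
```

```text
clock: 14.9
tcp_pos: [0.5066, 0.0395, 0.1362]
orientation: [0.157, 1.569, -0.157]
ft_force: [1.3, 0.5, -0.5]
grip_width: 0.0074
 dxy [-0.0151  0.363 ] z 0.1362 dyaw -0.04 q6 -1.53 clk 14.9 down [-0.004  0.001 -1.   ]
```

```bash
python3 -m crank '{"jaw":[255,255,255,255,255,255,255,255],"slide":[[-0.015,0.36,0],[-0.015,0.36,0],[-0.015,0.36,0],[-0.015,0.36,0],[-0.015,0.36,0],[-0.015,0.36,0],[-0.015,0.36,0],[-0.015,0.36,0]],"twist":[[0,0,0],[0,0,0],[0,0,0],[0,0,0],[0,0,0],[0,0,0],[0,0,0],[0,0,0]]}'; python3 -c "
from m import *
go(.4915,.4025,-11.5)"
```

```text
clock: 15.7
tcp_pos: [0.491, 0.4015, 0.1357]
orientation: [0.153, 1.569, -0.154]
ft_force: [0.4, -0.5, -0.0]
grip_width: 0.0073
 dxy [0.0005 0.001 ] z 0.1357 dyaw -0.31 q6 -0.88 clk 15.7 down [-0.003 -0.    -1.   ]
```

```bash
python3 -m crank '{"jaw":[255,255,255,255,255,255],"slide":[[0,0,-0.04],[0,0,-0.08],[0,0,-0.11],[0,0,-0.11],[0,0,-0.11],[0,0,-0.11]],"twist":[[0,0,0],[0,0,0],[0,0,0],[0,0,0],[0,0,0],[0,0,0]]}'; python3 -c "
from m import *
go(.4915,.4025,-11.5)"
```

```text
clock: 16.3
tcp_pos: [0.4948, 0.3977, 0.0298]
orientation: [0.158, 1.563, -0.156]
ft_force: [0.4, -0.1, -0.0]
grip_width: 0.0073
 dxy [-0.0033  0.0048] z 0.0298 dyaw -0.05 q6 -0.88 clk 16.3 down [ 0.002  0.001 -1.   ]
```

```bash
python3 -m crank '{"jaw":[255,255,255,255,180,160,160],"slide":[[-0.001,0.004,-0.008],[-0.001,0.004,-0.016],[-0.001,0.004,-0.016],[-0.001,0.004,-0.016],[-0.001,0.004,-0.016],[-0.001,0.004,-0.016],[-0.001,0.004,-0.016]],"twist":[[0,0,0],[0,0,0],[0,0,0],[0,0,0],[0,0,0],[0,0,0],[0,0,0]]}';python3 -m crank '{"jaw":[130,130,130,130,130,130,130,130],"slide":[[0,0,0.03],[0,0,0.08],[0,-0.3,0.13],[0,-0.6,0.13],[0,-0.6,0.13],[0,-0.6,0.13],[0,-0.6,0.13],[0,-0.6,0.13]],"twist":[[0,0,0],[0,0,0],[0,0,0],[0,0,0],[0,0,0],[0,0,0],[0,0,0],[0,0,0]]}'; python3 - <<'E'
from m import *
s,a,_=tool(); print(a)
c=snap('top');cv2.imwrite('pics/t10.png',cv2.resize(c['img'][180:300,80:240,::-1],(800,600)))
im=c['img'][220:285,400:450,::-1]; cv2.imwrite('pics/tag.png',cv2.resize(im,(500,650),interpolation=cv2.INTER_CUBIC))
c=load('top')
for st,ce,m in comps(c,'yellow'):print(st,ce)
E
```

```text
clock: 17.0
tcp_pos: [0.4924, 0.4012, 0.012]
orientation: [0.156, 1.566, -0.157]
ft_force: [0.7, 0.5, -0.5]
grip_width: 0.032
clock: 17.8
tcp_pos: [0.4922, 0.1009, 0.1196]
orientation: [0.156, 1.565, -0.156]
ft_force: [0.7, 0.1, 0.2]
grip_width: 0.0415
78.58304084582969
[409 233  31  41 643] [423.02488336 255.27993779]
```

View pics/t10.png

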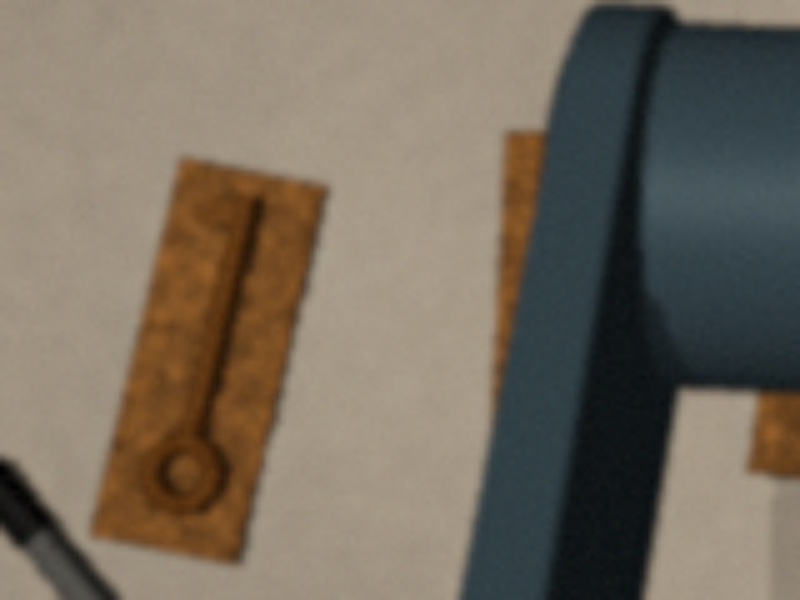

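View pics/tag.png

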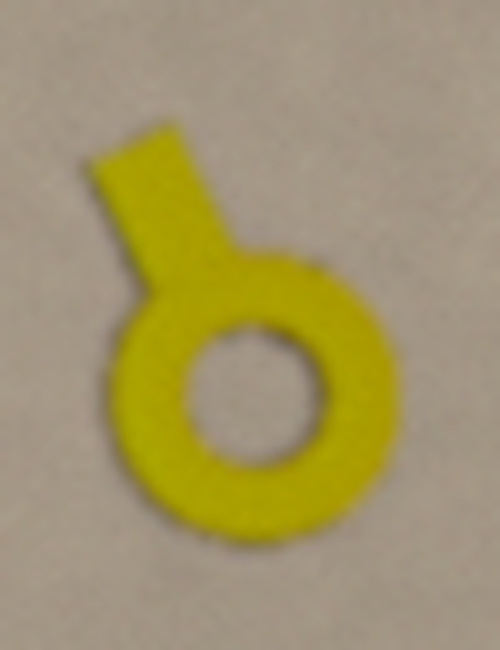

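The long key is placed: zoomed middle (215,356), mat centre (210,360). Now measuring the tag and the peg.

```bash
python3 - <<'E'
from m import *
c=load('top')
st,ce,m=comps(c,'yellow')[0]
cn,h=cv2.findContours(m.astype(np.uint8),cv2.RETR_CCOMP,cv2.CHAIN_APPROX_NONE)
for k in cn: print(len(k),cv2.minEnclosingCircle(k))
hole=min(cn,key=len); (u,v),r=cv2.fitEllipse(hole)[:2][0],0
print('hole',u,v, px2w(c,u,v,.006)); H=px2w(c,u,v,.006)[:2]
P=wpts(c,m,.008); d=np.linalg.norm(P-H,axis=1); T=P[d>.036]; tv=T.mean(0)-H; print('tab ang',np.degrees(np.arctan2(tv[1],tv[0])),d.max(), np.percentile(d,60))
print('disc approx',px2w(c,327,186,.036))
cv2.imwrite('pics/peg_t.png',cv2.resize(c['img'][100:210,300:360,::-1],(430,600*110*0//1+788) if 0 else (327,600),interpolation=cv2.INTER_CUBIC))
s=load('side')
for n,(x,y) in {}.items(): pass
s=snap('side')
cv2.imwrite('pics/peg_s.png',cv2.resize(s['img'][225:275,340:420,::-1],(800,500),interpolation=cv2.INTER_CUBIC))
st,ce,m=comps(s,'yellow')[0]
k=min([k for k in cv2.findContours(m.astype(np.uint8),cv2.RETR_CCOMP,cv2.CHAIN_APPROX_NONE)[0] if len(k)>8],key=len)
e=cv2.fitEllipse(k); print('side hole',e, px2w(s,*e[0],.006))
E
```

```text
105 ((421.3723449707031, 253.2446746826172), 21.2239990234375)
42 ((424.65789794921875, 259.2894592285156), 7.826549530029297)
hole 424.86248779296875 259.20843505859375 [ 0.47818799 -0.20136695  0.006     ]
tab ang 25.87812757964566 0.056510524065776266 0.026393702668918176
disc approx [ 0.62047539 -0.00314179  0.036     ]
side hole ((346.806396484375, 316.92437744140625), (8.008106231689453, 13.757006645202637), 89.31855773925781) [ 0.47470582 -0.20598055  0.006     ]
```

View pics/peg_t.png

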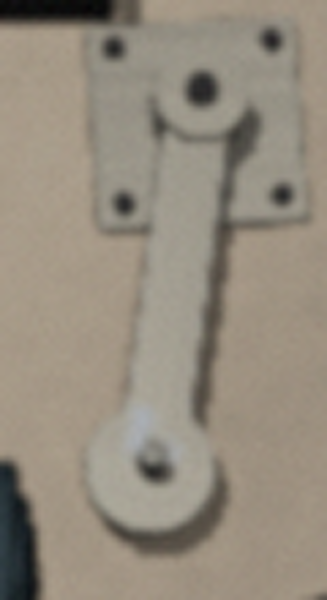

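View pics/peg_s.png

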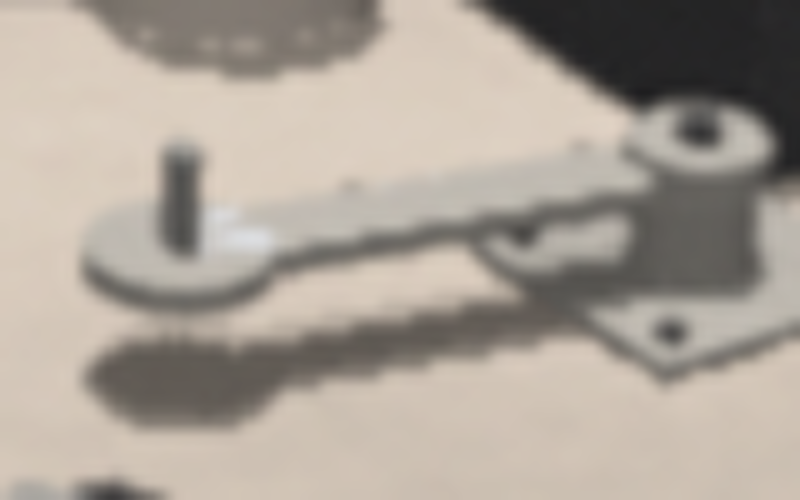

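```bash
python3 - <<'E'
from m import *
t=load('top');s=load('side')
print('top disc',px2w(t,327.2,185.3,.036),'pegtop',px2w(t,328,182.7,.062))
print('side foot',px2w(s,357.8,249.2,.036),'pegtop',px2w(s,357.7,239.3,.062))
print(w2px(t,[.622,-.004,.062]))
H=np.array([.4770,-.2030]); a=np.radians(25.9)
g=H+.044*np.array([np.cos(a),np.sin(a)]); print(g); go(*g,25.9)
E
```

```text
top disc [ 0.62187713 -0.00353826  0.036     ] pegtop [ 0.62138102 -0.00406693  0.062     ]
side foot [ 0.61872319 -0.00759708  0.036     ] pegtop [ 0.61863617 -0.00579096  0.062     ]
(np.float64(327.96453954132045), np.float64(182.3820678541276))
[ 0.51658054 -0.18378072]
 dxy [ 0.0233 -0.2812] z 0.12 dyaw 37.7 q6 -1.4 clk 17.9 down [ 0.001 -0.002 -1.   ]
```

```bash
python3 -m crank '{"jaw":[130,130,130,130,130,130,130,130],"slide":[[0.023,-0.281,0],[0.023,-0.281,0],[0.023,-0.281,0],[0.023,-0.281,0],[0.023,-0.281,0],[0.023,-0.281,0],[0.023,-0.281,-0.04],[0.023,-0.281,-0.06]],"twist":[[0,0,37.7],[0,0,37.7],[0,0,37.7],[0,0,37.7],[0,0,37.7],[0,0,37.7],[0,0,37.7],[0,0,37.7]]}'; python3 - <<'E'
from m import *
go(.5166,-.1838,25.9)
c=snap('side');cv2.imwrite('pics/s11.png',cv2.resize(c['img'][220:340,290:450,::-1],(800,600)))
E
```

```text
clock: 18.7
tcp_pos: [0.515, -0.1795, 0.0574]
orientation: [-0.356, 1.542, 0.358]
ft_force: [-0.4, 0.6, -1.1]
grip_width: 0.0418
 dxy [ 0.0016 -0.0043] z 0.0574 dyaw -0.19 q6 -2.58 clk 18.7 down [-0.001  0.001 -1.   ]
```

View pics/s11.png

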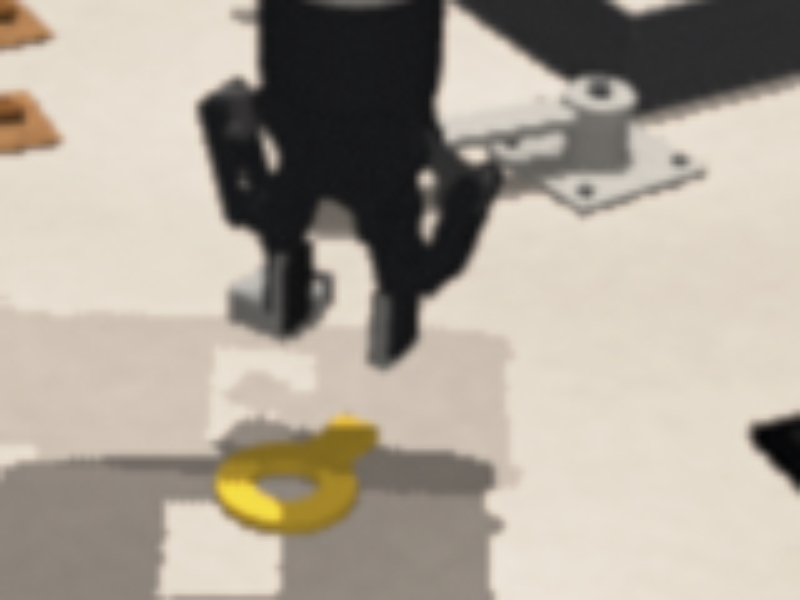

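```bash
python3 -m crank '{"jaw":[130,130,130,130],"slide":[[0.001,-0.003,-0.02],[0.001,-0.003,-0.035],[0.001,-0.003,-0.035],[0.001,-0.003,-0.035]],"twist":[[0,0,0],[0,0,0],[0,0,0],[0,0,0]]}'; python3 - <<'E'
from m import *
go(.5166,-.1838,25.9)
c=snap('side');cv2.imwrite('pics/s12.png',cv2.resize(c['img'][220:340,290:450,::-1],(800,600)))
E
```

```text
clock: 19.15
tcp_pos: [0.5167, -0.1807, 0.0245]
orientation: [-0.36, 1.541, 0.36]
ft_force: [1.5, 0.5, -0.9]
grip_width: 0.042
 dxy [-0.0001 -0.0031] z 0.0245 dyaw -0.4 q6 -2.58 clk 19.15 down [-0.  0. -1.]
```

View pics/s12.png

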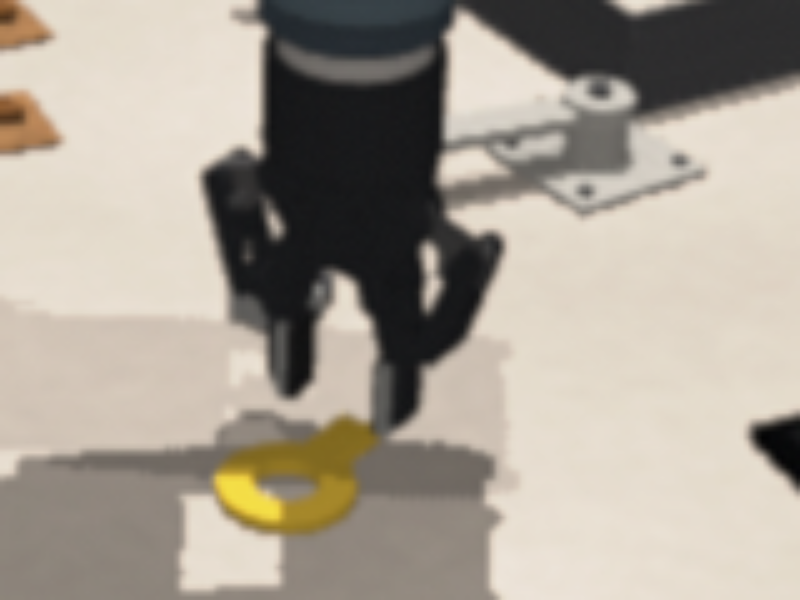

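```bash
python3 -m crank '{"jaw":[130,130,130,255,255,255,255,255],"slide":[[0,-0.003,-0.01],[0,-0.003,-0.0165],[0,-0.003,-0.0165],[0,-0.003,-0.0165],[0,-0.003,-0.0165],[0,-0.003,-0.0165],[0,-0.003,-0.0165],[0,-0.003,-0.0165]],"twist":[[0,0,0],[0,0,0],[0,0,0],[0,0,0],[0,0,0],[0,0,0],[0,0,0],[0,0,0]]}' 60; python3 -c "
from m import *
go(.5166,-.1838,25.9)"; python3 -m crank '{"jaw":[255,255,255,255,255,255],"slide":[[0,0,0.01],[0,0,0.04],[0,0,0.08],[0,0,0.08],[0,0,0.08],[0,0,0.08]],"twist":[[0,0,0],[0,0,0],[0,0,0],[0,0,0],[0,0,0],[0,0,0]]}'; python3 - <<'E'
from m import *
go(.5166,-.1838,25.9)
c=snap('side');cv2.imwrite('pics/s13.png',cv2.resize(c['img'][220:340,290:450,::-1],(800,600)))
E
```

```text
clock: 20.0
tcp_pos: [0.5171, -0.1845, 0.0085]
orientation: [-0.36, 1.54, 0.359]
ft_force: [-1.0, 0.8, 5.6]
grip_width: 0.018
 dxy [-0.0005  0.0007] z 0.0085 dyaw -0.36 q6 -2.59 clk 20.0 down [ 0.001 -0.001 -1.   ]
clock: 20.6
tcp_pos: [0.5157, -0.1837, 0.0869]
orientation: [-0.358, 1.542, 0.361]
ft_force: [-0.4, 0.1, -0.0]
grip_width: 0.0177
 dxy [ 0.0009 -0.0001] z 0.0869 dyaw -0.36 q6 -2.59 clk 20.6 down [-0.002  0.001 -1.   ]
```

View pics/s13.png

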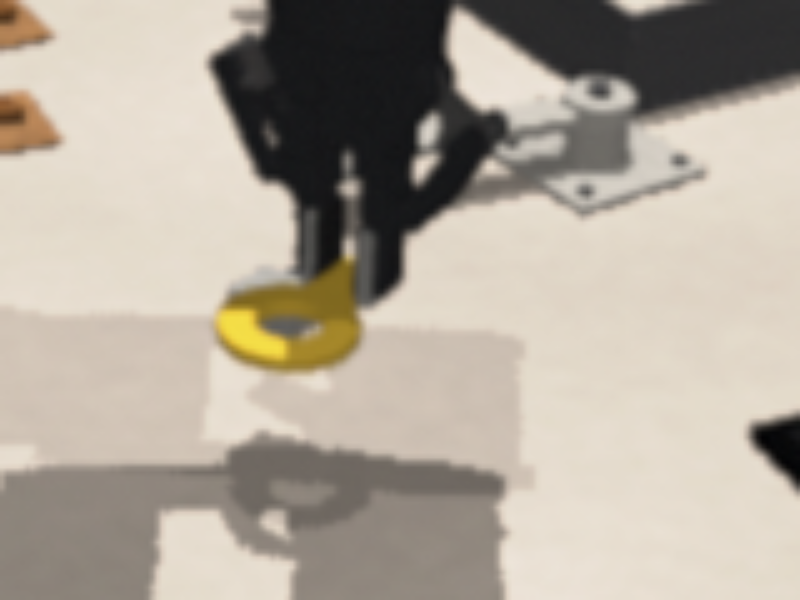

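The tag is held level by its tab. Carrying it towards the peg, turned so that the tab points to -y.

```bash
python3 -m crank '{"jaw":[255,255,255,255,255,255,255,255],"slide":[[0,0,0.03],[0.02,0.01,0.03],[0.04,0.03,0.03],[0.06,0.06,0.03],[0.08,0.09,0.03],[0.09,0.11,0.03],[0.1,0.12,0.03],[0.104,0.133,0.03]],"twist":[[0,0,-116],[0,0,-116],[0,0,-116],[0,0,-116],[0,0,-116],[0,0,-116],[0,0,-116],[0,0,-116]]}'; python3 -c "
from m import *
go(.6203,-.0505,-90);s,a,_=tool();print(a)"
```

```text
clock: 21.45
tcp_pos: [0.6204, -0.0503, 0.1159]
orientation: [0.584, 1.493, -0.585]
ft_force: [-0.5, -0.5, 0.2]
grip_width: 0.0181
 dxy [-0.0001 -0.0002] z 0.1159 dyaw -47.19 q6 -1.09 clk 21.45 down [-0.003  0.001 -1.   ]
47.19047049830874
```

```bash
python3 -m crank '{"jaw":[255,255,255,255,255,255,255,255],"slide":[[0,0,0],[0,0,0],[0,0,0],[0,0,0],[0,0,0],[0,0,-0.01],[0,0,-0.02],[0,0,-0.02]],"twist":[[0,0,-47.2],[0,0,-47.2],[0,0,-47.2],[0,0,-47.2],[0,0,-47.2],[0,0,-47.2],[0,0,-47.2],[0,0,-47.2]]}'; python3 - <<'E'
from m import *
go(.6203,-.0505,-90)
c=snap('side');cv2.imwrite('pics/s14.png',cv2.resize(c['img'][190:280,310:430,::-1],(800,600)))
c=snap('top');cv2.imwrite('pics/t14.png',cv2.resize(c['img'][120:240,260:420,::-1],(800,600)))
E
```

```text
clock: 22.25
tcp_pos: [0.6184, -0.0507, 0.0946]
orientation: [1.202, 1.218, -1.207]
ft_force: [-0.3, -0.2, -0.6]
grip_width: 0.0179
 dxy [0.0019 0.0002] z 0.0946 dyaw -0.43 q6 -0.28 clk 22.25 down [-0.006  0.002 -1.   ]
```

View pics/s14.png

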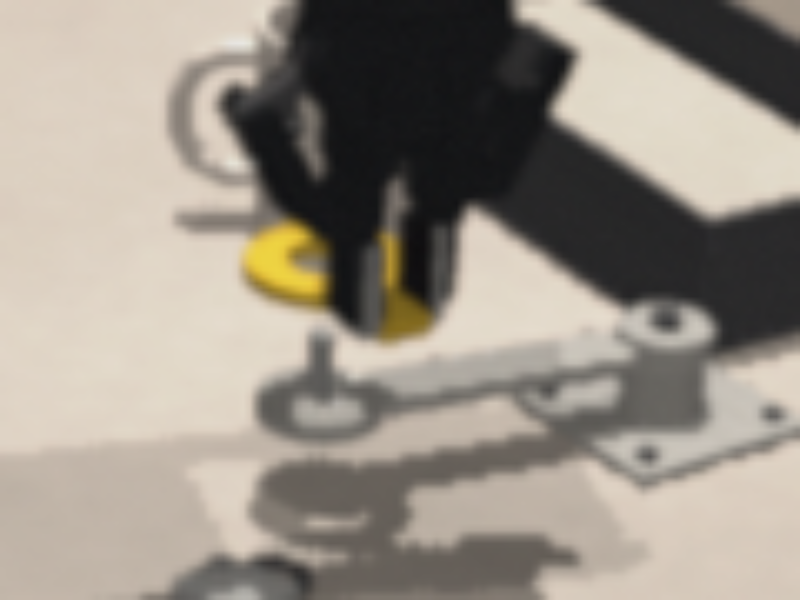

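View pics/t14.png

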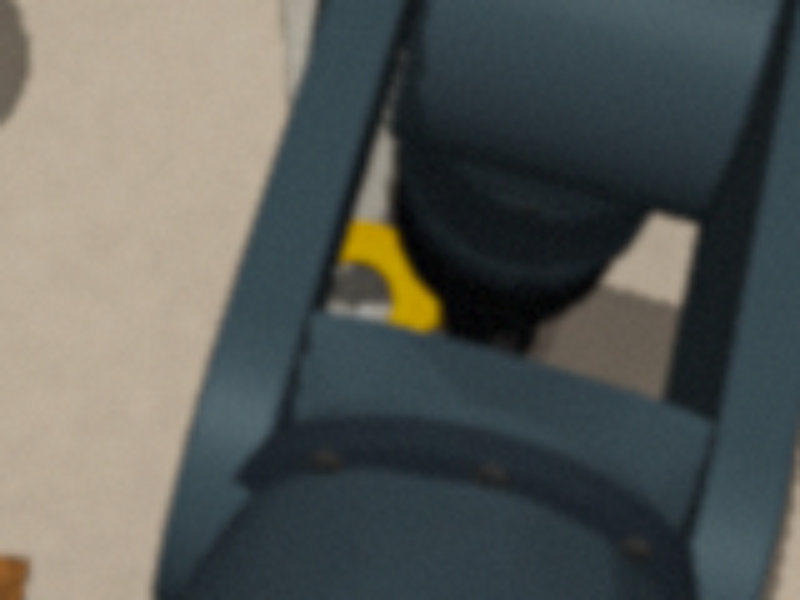

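```bash
python3 - <<'E'
from m import *
t=load('top');s=load('side')
for z in(.086,.094): print(w2px(t,[.6216,-.0038,z]),w2px(t,[.6216,-.0178,z]),w2px(t,[.6356,-.0038,z]),w2px(s,[.6187,-.0067,z]))
st,ce,m=max(comps(s,'yellow',20),key=lambda q:q[0][4]); print(st)
E
```

```text
(np.float64(328.37371817217905), np.float64(179.8135029557822)) (np.float64(335.85171574809715), np.float64(179.8563054345348)) (np.float64(328.3596379435908), np.float64(172.45679819349368)) (np.float64(358.2159960747841), np.float64(230.44711931803823))
(np.float64(328.55060260406776), np.float64(178.8572822697871)) (np.float64(336.0927683047954), np.float64(178.9008778731254)) (np.float64(328.53615885643956), np.float64(171.43874319698415)) (np.float64(358.31628404752746), np.float64(227.41603536284188))
[347 223  13  13 101]
```

The ring sits over the peg with a residual of about 3 mm towards -y. In the top view its hole's right edge is at px 338, where 336 was expected. I'll correct that and lower partway.

```bash
python3 -m crank '{"jaw":[255,255,255,255,255,255],"slide":[[0.002,0.003,0],[0.002,0.003,-0.01],[0.002,0.003,-0.02],[0.002,0.003,-0.03],[0.002,0.003,-0.035],[0.002,0.003,-0.035]],"twist":[[0,0,0],[0,0,0],[0,0,0],[0,0,0],[0,0,0],[0,0,0]]}'; python3 - <<'E'
from m import *
go(.6203,-.0475,-90)
c=snap('side');cv2.imwrite('pics/s15.png',cv2.resize(c['img'][190:280,310:430,::-1],(800,600)))
c=snap('top');cv2.imwrite('pics/t15.png',cv2.resize(c['img'][120:240,260:420,::-1],(800,600)))
E
```

```text
clock: 22.95
tcp_pos: [0.6216, -0.0481, 0.0612]
orientation: [1.205, 1.214, -1.207]
ft_force: [0.1, -0.9, -0.8]
grip_width: 0.0179
 dxy [-0.0013  0.0006] z 0.0612 dyaw -0.31 q6 -0.27 clk 22.95 down [-0.003  0.001 -1.   ]
```

View pics/s15.png

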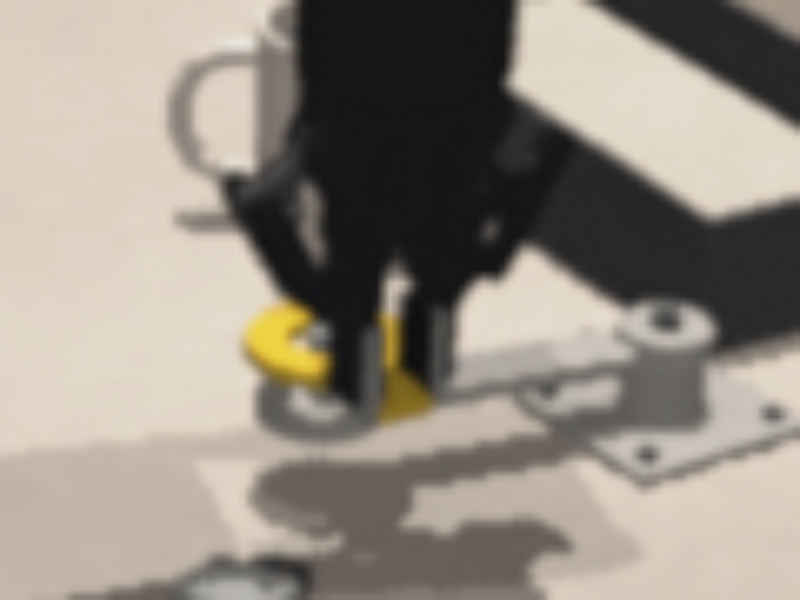

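View pics/t15.png

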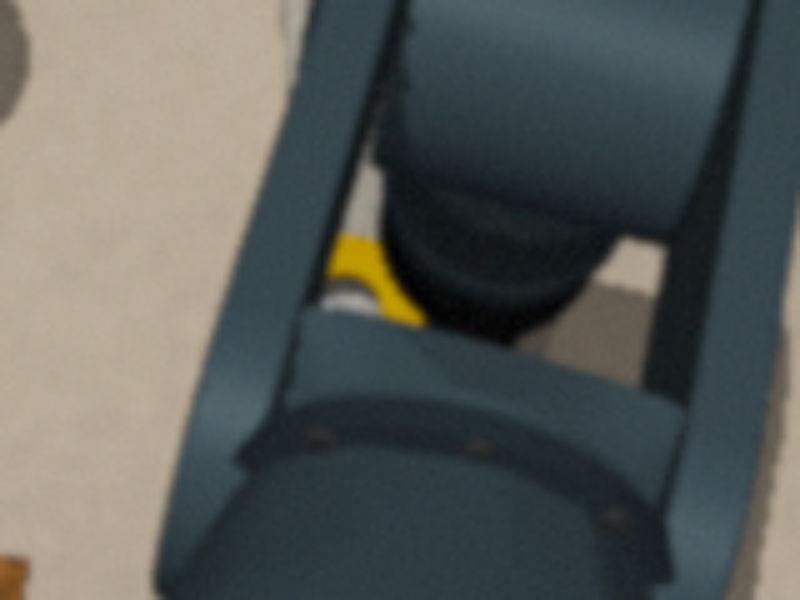

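The peg shows inside the hole in the side view at zoomed (320,335), and there is no lateral force. Lowering further.

```bash
python3 -m crank '{"jaw":[255,255,255,255,255],"slide":[[-0.001,0,-0.006],[-0.001,0,-0.012],[-0.001,0,-0.013],[-0.001,0,-0.013],[-0.001,0,-0.013]],"twist":[[0,0,0],[0,0,0],[0,0,0],[0,0,0],[0,0,0]]}'; python3 - <<'E'
from m import *
go(.6203,-.0475,-90)
E
```

```text
clock: 23.55
tcp_pos: [0.6217, -0.0483, 0.0499]
orientation: [1.205, 1.212, -1.205]
ft_force: [0.1, -0.3, -0.6]
grip_width: 0.0181
 dxy [-0.0014  0.0008] z 0.0499 dyaw -0.31 q6 -0.27 clk 23.55 down [ 0. -0. -1.]
```

```bash
python3 -m crank '{"jaw":[255,255,255,255],"slide":[[0,0,-0.002],[0,0,-0.004],[0,0,-0.004],[0,0,-0.004]],"twist":[[0,0,0],[0,0,0],[0,0,0],[0,0,0]]}'; python3 -m crank '{"jaw":[240,225,210,200,185,175,165,160],"slide":[[0,0,0],[0,0,0],[0,0,0],[0,0,0],[0,0,0],[0,0,0],[0,0,0],[0,0,0]],"twist":[[0,0,0],[0,0,0],[0,0,0],[0,0,0],[0,0,0],[0,0,0],[0,0,0],[0,0,0]]}'; python3 - <<'E'
from m import *
go(.6203,-.0475,-90)
c=snap('side');cv2.imwrite('pics/s16.png',cv2.resize(c['img'][190:280,310:430,::-1],(800,600)))
E
```

```text
clock: 23.95
tcp_pos: [0.6215, -0.0482, 0.0457]
orientation: [1.205, 1.212, -1.205]
ft_force: [-0.6, 0.0, -0.2]
grip_width: 0.0179
clock: 24.75
tcp_pos: [0.6216, -0.0483, 0.0458]
orientation: [1.205, 1.212, -1.205]
ft_force: [-0.6, -0.1, 0.6]
grip_width: 0.0317
 dxy [-0.0013  0.0008] z 0.0458 dyaw -0.31 q6 -0.27 clk 24.75 down [ 0.  0. -1.]
```

View pics/s16.png

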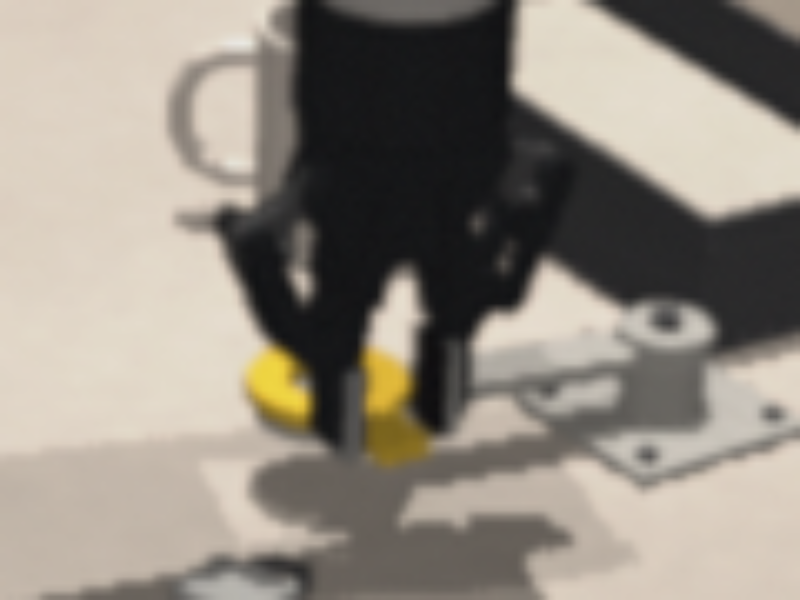

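Released, with both fingers clear of the tab. Retreating upward and away.

```bash
python3 -m crank '{"jaw":[155,155,155,155,155,155,155,155],"slide":[[0,0,0.015],[0,0,0.04],[0,0,0.08],[0,0,0.12],[-0.05,-0.05,0.14],[-0.15,-0.25,0.14],[-0.15,-0.25,0.14],[-0.15,-0.25,0.14]],"twist":[[0,0,0],[0,0,0],[0,0,0],[0,0,0],[0,0,0],[0,0,0],[0,0,0],[0,0,0]]}'; python3 -m crank '{"jaw":[155,155,155,155,155,155],"slide":[[-0.1,-0.2,0],[-0.1,-0.2,0],[-0.1,-0.2,0],[-0.1,-0.2,0],[-0.1,-0.2,0],[-0.1,-0.2,0]],"twist":[[0,0,0],[0,0,0],[0,0,0],[0,0,0],[0,0,0],[0,0,0]]}'; python3 - <<'E'
from m import *
c=snap('side');cv2.imwrite('pics/s17.png',cv2.resize(c['img'][190:280,310:430,::-1],(800,600)))
c=snap('top');cv2.imwrite('pics/t17.png',c['img'][:,:,::-1]);cv2.imwrite('pics/t18.png',cv2.resize(c['img'][160:220,300:380,::-1],(800,600)))
cv2.imwrite('pics/t19.png',cv2.resize(c['img'][180:315,85:285,::-1],(800,540)))
E
```

```text
clock: 25.6
tcp_pos: [0.5159, -0.2158, 0.1852]
orientation: [1.204, 1.21, -1.204]
ft_force: [0.4, -0.2, -0.1]
grip_width: 0.0335
clock: 26.2
tcp_pos: [0.4149, -0.4179, 0.1847]
orientation: [1.207, 1.208, -1.209]
ft_force: [-0.4, 1.1, 0.2]
grip_width: 0.0334
```

View pics/s17.png

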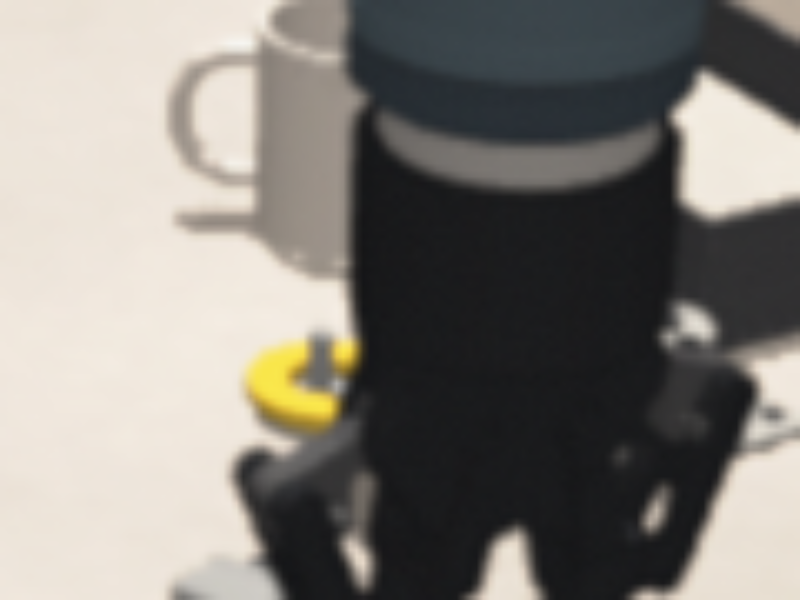

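View pics/t17.png

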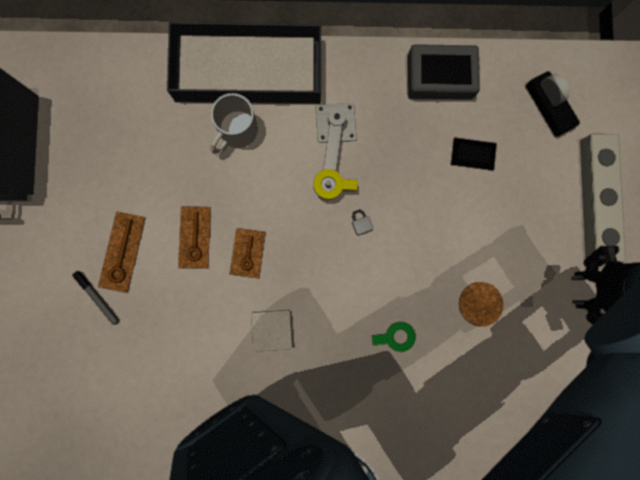

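View pics/t18.png

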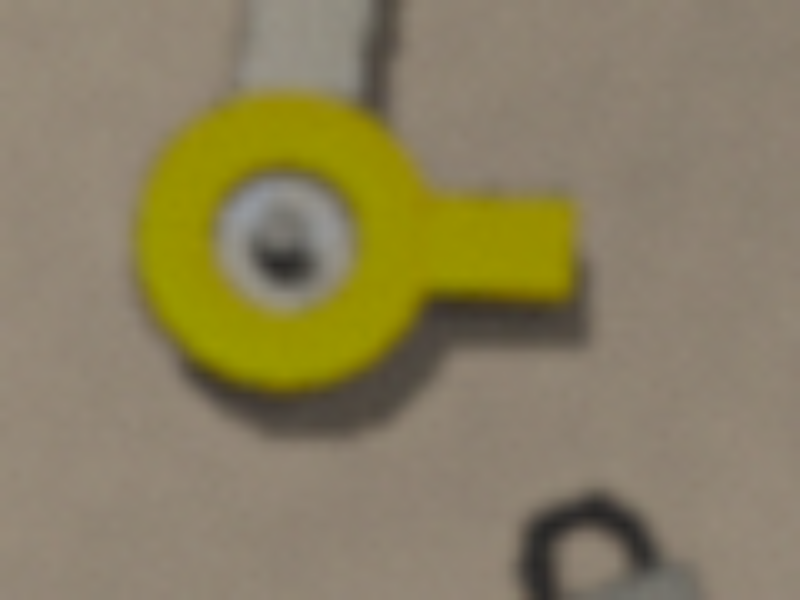

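View pics/t19.png

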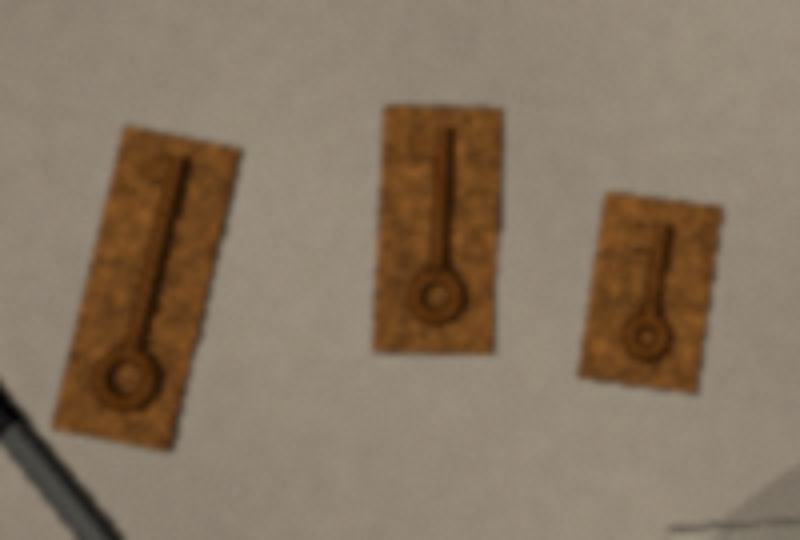

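The ring is centred on the peg at zoomed (285,240). All three keys are in the middle of their mats, and the coaster and card holder are where they were. One last check: is the tag level in depth?

```bash
python3 - <<'E'
from m import *
c=load('top'); st,ce,m=max(comps(c,'yellow'),key=lambda q:q[0][4]); m=cv2.erode(m.astype(np.uint8),np.ones((3,3)))
R=cv2.Rodrigues(np.array(c['rvec'],float))[0]; v,u=np.nonzero(m); z=c['range_z'][v,u]; k=z>0
X=np.c_[(u-c['cx'])/c['fx']*z,(v-c['cy'])/c['fy']*z,z][k]; W=(X-c['tvec'])@R
co=np.linalg.lstsq(np.c_[W[:,:2],np.ones(len(W))],W[:,2],rcond=None)[0]; print('tilt',co[:2],'z',np.median(W[:,2]),W[:,2].std())
go(.6,0,0); manip.finish_job()
E
```

```text
tilt [-0.010951   -0.00642578] z 0.044018176931037455 0.00176827479171534
 dxy [0.1835 0.4146] z 0.1841 dyaw 89.77 q6 -0.99 clk 26.3 down [ 0.001 -0.    -1.   ]
the job is handed in; nothing more can be done
```

All three keys are on their own mats and the yellow tag's ring is over the swing-arm peg. I placed the short key first, then the medium, then the long, and the tag last. I handed the job in at about 26 s, against the 106 s limit.

- **Keys:** in the top view each one lies within about 3 mm of its mat's centre and within a few degrees of the mat's length.
- **Tag:** the peg shows in the middle of the hole. The tag's top face measured 44 mm above the cabinet top, as expected, and its tilt was about 0.013 rad.
- **Bystanders:** the coaster and card holder look unmoved in the pictures. I compared them by eye and did not measure them.
- **Gripper:** it is clear of everything, about 0.18 m above the table.

The two cameras disagreed by 3–9 mm in absolute position. I used averages of the two to find things, and I checked each placement within a single picture. No check failed.

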